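# Swing the clamped filling spout over the empty jar

### The job

Set the filling spout for the next jar: back the clamp's hand screw off just enough to free the spout (counter-clockwise, about an eighth of a turn, never beyond a quarter turn), turn the spout by its bar until its mouth is centred over the opening of the empty, open jar, then screw the clamp fully tight again. Do not force the spout round while it is clamped, and leave the empty jar and the capped jar standing where they are.

Things in the scene. Friction and masses are not known exactly. Their poses are not given: they have to be found in the camera images.
- clamp_screw (a joint): Turn of the dark steel hand screw of the strap clamp, in rad about a vertical axis: 0 = fully tight, at its stop (it starts within 0.05 of it); grows counter-clockwise seen from above as it is backed off. From about 0.45 the spout is free to turn, below that the strap's rubber toe presses on the spout's round foot and holds it (against about 0.9 N m when tight). Stays where it is left; needs 0.2 to 0.4 N m either way. Its height does not change as it turns.
- screw_grip (a point): Grip point of the hand screw: on its vertical axis, 165 mm above the table, in the middle of a flat upright bar 60 mm long, 14 mm thick and 34 mm tall (top 180 mm above the table) on a tall round shank of 20 mm diameter. Its x axis runs along the bar, its z axis up; it turns with the screw. The screw stands 100 mm behind the spout's axis, away from the robot; its bar lies in line with the clamp strap when tight.
- spout_grip (a point): Grip point of the bright steel spout: on the vertical axis about which the spout turns, 165 mm above the table, in the middle of a flat upright bar 52 mm long, 12 mm thick and 34 mm tall (top 180 mm above the table). Its x axis runs along the bar and points away from the spout's mouth, its z axis up; it turns with the spout. Once unclamped the spout turns with about 0.05 N m and stays where it is left, up to 1.25 rad either way from the line screw - spout axis.
- spout_mouth (a point): Centre of the spout's round downward mouth (outer diameter 25 mm), 107 mm above the table and 115 mm from the spout's vertical axis. The pipe to it is 21 mm thick and its top lies 139 mm above the table. At the start it points about midway between the two jars, towards the robot.
- empty_jar: The empty, open glass jar without a cap: 72 mm diameter, 84 mm tall, opening 62 mm wide. Origin at the centre of its underside, 8 mm above the table on the stand's base plate. It stands loose on one of the stand's two jar places, about 115 mm from the spout's axis, 45 degrees to the left or to the right; the spout passes over it.
- capped_jar: A full jar of cheese cubes with a cream cap, 72 mm diameter, 89 mm tall; origin at the centre of its underside. It stands loose on the other jar place and is to be left alone.

How it is judged:
On the way, in this order (a step that is already met when the one before it is completed fails the run):
1. the clamp screw is backed off by at least 0.45 rad, with the spout's mouth still within 20 mm of where it started (value of joint clamp_screw above 0.45 rad and distance of spout_mouth from where it was at the start of the episode below 0.02 m), for 0.2 s.
2. with the clamp still backed off, the spout's mouth is brought over the opening of the empty jar, within 22 mm of its centre (value of joint clamp_screw above 0.42 rad and horizontal distance between spout_mouth and empty_jar below 0.022 m), for 0.2 s.
At the end, for the whole second after the job is handed in: The clamp screw is tight again (within 0.2 rad of its stop), the spout's mouth is within 22 mm, measured level, of the centre of the empty jar, and both jars stand upright within 20 mm of where they stood (value of joint clamp_screw below 0.2 rad and horizontal distance between spout_mouth and empty_jar below 0.022 m and angle between each of empty_jar, capped_jar's own z axis and vertical below 0.1 rad and distance of each of empty_jar, capped_jar from where it was at the start of the episode below 0.02 m); the robot touches nothing.
It fails at once if the clamp screw is backed off well beyond a quarter turn (1.75 rad) (value of joint clamp_screw above 1.75 rad).
It fails at once if the empty jar is shifted by more than 20 mm (distance of empty_jar from where it was at the start of the episode above 0.02 m).
It fails at once if the capped jar is shifted by more than 20 mm (distance of capped_jar from where it was at the start of the episode above 0.02 m).
It also fails if it takes over 64 s, if anything falls off the work surface, if the arm or the gripper's body presses on something with over 40 N, if the wrist force passes 120 N, or if a joint passes its speed limit or range.

### The arm

A 6-joint arm with a two-finger parallel gripper is mounted at the origin on a cart in front of the work surface, level with it; the furniture and walls round the work are solid. World frame = base frame: x ahead of the robot, y to its left, z up, the work surface at z = 0. Lengths are in m, angles in rad, forces in N, time in s.
With the tool pointing down it reaches from about 0.35 to 0.775 m from the base axis. Payload 7.3 kg.
Tool frame: the origin (TCP) lies at the very end of the fingers, on their centre line; the grasp point (between the pads) lies 19 mm behind it; z points along the fingers, y is the line along which they close (so a half turn about z gives the same grasp; the last joint's range is limited). The gripper opens to 92 mm and grips with 3 to 60 N. Pads are 19 mm wide; open, the fingers measure 130 mm over their backs; the gripper's body (75 mm by 190 mm) begins 47 mm behind the grasp point.
Start: joints at [1.125, 0.342, 1.524, -0, 1.275, -0.146], TCP at [0.155, 0.502, 0.227] pointing down, gripper open.
Joint ranges: [-2.53, 2.53], [-0.77, 2.02], [0.04, 2.7], [-1, 4.14], [0.28, 2.66], [-3.11, 3.11]. Speed limits (rad/s): [2.57, 2.57, 3.14, 3.14, 3.14, 3.14].

### API

Orientations are given as [roll, pitch, yaw] about the fixed x, y, z axes, in that order (R = Rz(yaw) Ry(pitch) Rx(roll)).
In Python, from cell import * gives the robot as it stands.
- The arm moves only by the tool step_arm, never from a script. Its argument "commands" is a list of rows, each a list of 7 numbers: the opening, from 0 (shut) to 1 (fully open), then the shift along the world's x, y, z in cm, then the turn, a rotation vector about the world's x, y, z in rad. A call has 1 to 5 rows; each row is the pose to reach, as a shift and turn from the pose commanded when the call began; what a row does not reach only later rows make up. A row lasts 1/12 s, in which the tool goes at most 41.7 mm and 7.16 degrees, less where a joint would pass 70% of its speed; a pose out of reach is approached as far as the arm can. A call with a gripper value outside its range is refused whole. The fingers move at their own pace and stop on an object; "grip_force" is the grip in N (left out, the last holds). Time passes only in rows, so rows that repeat a pose let the fingers close. It gives the time, the measured TCP pose, the force, the opening and the grip force at its end, in the units of the state.
- observe(): the state, without advancing time (a new reading comes with each control period).
- read_camera(name): name is "scene" or "top" or "wrist"; returns the picture (400x640x3 uint8, red, green, blue); there is no depth.
- camera_model(name): a dict with "vfov" (degrees; the focal length in pixels is half the picture's height over the tangent of half this angle, whatever the lens; pixels are square), "cx", "cy" (the principal point, pixels), "k1" (the pictures are not rectified: a ray, as slopes to the right and down, at radius r is drawn at 1 + k1 r^2 times it, then the intrinsics apply), "world_to_cam" (4x4, takes a point from world to camera coordinates). Camera axes: x right, y up, looking along -z (the intrinsics and any distortion apply to the point x, -y, -z); pixel columns grow to the right and rows downward; lengths in m; the calibration is good to about 2 mm. A picture is of the moment at which its call begins: read the wrist's pose just before it. camera_model takes no time and is no camera call; for the wrist camera it gives the pose at the moment of the call.
- hand_in(): hands the job in; it is judged then, once.
The state is a dict: "time": time; "qpos": joint angles; "qvel": joint speeds; "joint_efforts": joint torques, N m; "tool_pos": TCP position; "tool_rot": TCP orientation; "contact_force": force on the tool from outside, world axes, zero at the start; "torque": the same for the moment, N m; "opening": finger opening in m; "grip_force": force on a finger pad.
Only numpy, scipy, OpenCV 4.12 (cv2) and the standard library are available. Lean on these libraries where they do the work, as an engineer would, in place of code of your own. Each camera call takes 0.05 s, during which the arm holds its last target. There are 200 camera calls.

## Working session

There is one attempt and no reset: what is moved stays moved. The work goes in short steps, Python scripts to look and compute and a tool call to move; the robot and the scene stay as the last step left them, time stands still between calls to the robot, and variables do not carry over. Pictures are saved under pics/ and viewed, at most 10 in all, crops included, and the job is handed in when it is done.

Besides the shell and the picture viewer there is one more tool, called after ">>>" by a JSON object that holds its "fn" and its "kwargs". step_arm: Moves the arm, as the interface text tells. Its arguments: {"type":"object","properties":{"commands":{"type":"array"},"grip_force":{"type":"number"}},"required":["commands"]}

```bash
mkdir -p pics; ls
cat > h.py <<'E'
from cell import *
import numpy as np, cv2
def ray(cm,u,v):
    f=200/np.tan(np.radians(cm["vfov"])/2)
    K=np.array([[f,0,cm["cx"]],[0,f,cm["cy"]],[0,0,1]])
    x,y=cv2.undistortPoints(np.array([[[u,v]]],float),K,np.array([cm["k1"],0,0,0,0.]))[0,0]
    W=np.array(cm["world_to_cam"]);R=W[:3,:3]
    return -R.T@W[:3,3], R.T@np.array([x,-y,-1])
def at(cm,u,v,z):
    o,d=ray(cm,u,v); return o+d*(z-o[2])/d[2]
def proj(cm,p):
    f=200/np.tan(np.radians(cm["vfov"])/2)
    W=np.array(cm["world_to_cam"]);c=W[:3,:3]@np.array(p)+W[:3,3]
    x,y=c[0]/-c[2],-c[1]/-c[2]; s=1+cm["k1"]*(x*x+y*y)
    return np.array([f*x*s+cm["cx"],f*y*s+cm["cy"]])
def snap(n,fn):
    cm=camera_model(n); im=read_camera(n); cv2.imwrite("pics/"+fn,np.ascontiguousarray(im[...,::-1])); return cm,im
E
python3 - <<'E'
from h import *
s=observe(); print(s)
for n in("top","scene"):
    cm,_=snap(n,n+"0.png"); print(cm)
E
```

```text
pics
{'time': 0.0, 'qpos': array([ 1.12495622e+00,  3.42715284e-01,  1.52502503e+00, -3.23507076e-07,
        1.27543526e+00, -1.45996607e-01]), 'qvel': array([-7.71984068e-04,  9.79459190e-04, -3.26944143e-04,  9.88385005e-04,
        2.87966151e-05, -8.46829555e-04]), 'joint_efforts': array([-4.63854904e-04, -4.31241095e+01, -2.44217652e+01,  7.18839490e-02,
        5.60309656e-02, -6.01935858e-05]), 'tool_pos': array([0.15486243, 0.50119736, 0.22604605]), 'tool_rot': array([-3.14002653e+00, -2.29974800e-04,  2.84174907e+00]), 'contact_force': array([ 0.1621208 , -0.33206063, -0.34776387]), 'torque': array([ 0.00918676, -0.03116522, -0.04631336]), 'grip_force': 0.0, 'opening': 0.09179847030778403}
{'vfov': 51.779515639093184, 'cx': 315.14835167852294, 'cy': 205.71979053732275, 'k1': -0.09580454458587666, 'world_to_cam': array([[-7.12213434e-02, -9.97460413e-01, -4.94549187e-04,
         5.40872389e-02],
       [ 9.75141535e-01, -6.97319965e-02,  2.10324596e-01,
        -5.78109493e-01],
       [-2.09824944e-01,  1.44973448e-02,  9.77631485e-01,
        -8.43131428e-01],
       [ 0.00000000e+00,  0.00000000e+00,  0.00000000e+00,
         1.00000000e+00]])}
{'vfov': 47.753204095901935, 'cx': 316.10483131606037, 'cy': 204.76424624633285, 'k1': -0.02787726583243124, 'world_to_cam': array([[ 0.79160093, -0.61076943,  0.01812941, -0.41257397],
       [ 0.43782524,  0.58764982,  0.68042395, -0.34052633],
       [-0.42623589, -0.53068672,  0.73259441, -0.70714179],
       [ 0.        ,  0.        ,  0.        ,  1.        ]])}
```

View pics/top0.png

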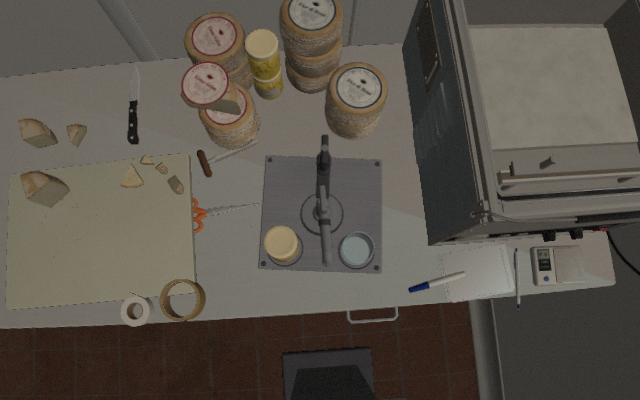

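View pics/scene0.png

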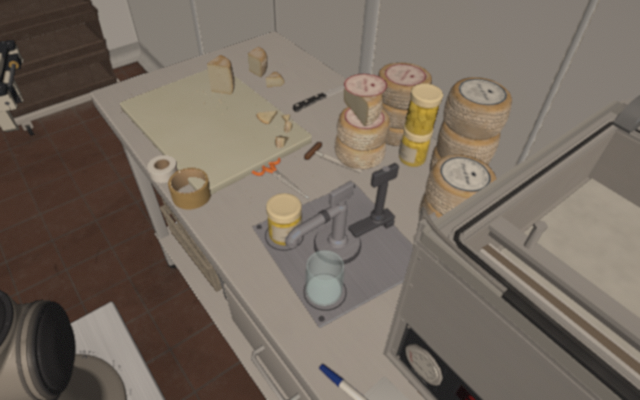

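Top view: a stand at about (320,213). The spout bar is at (322,203), with its mouth near (326,262) towards the robot. The dark screw bar is at (324,145). The empty jar is at (357,249), on the robot's right, and the capped jar at (282,243), on its left. I'll enlarge this.

Run:
```python
import cv2
im=cv2.imread("pics/top0.png")[125:275,255:390]
cv2.imwrite("pics/c0.png",cv2.convertScaleAbs(cv2.resize(im,None,fx=4,fy=4,interpolation=cv2.INTER_CUBIC),alpha=1.6))
```

```text
(no output)
```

View pics/c0.png

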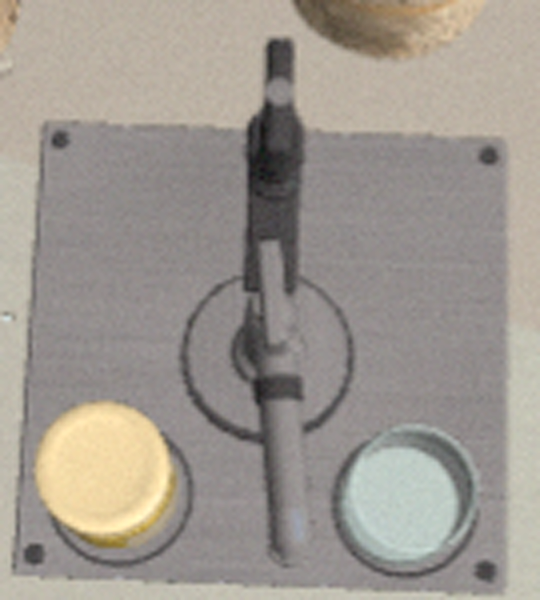

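Run:
```python
from h import *
cm=camera_model("top")
for n,x,y,z in [("screwdot",280,92,.18),("screw far",280,40,.18),("sp far",268,240,.18),("sp near",276,342,.18),("rim",413,492,.092),("cap",104,470,.097),("mouth tip top",289,560,.125),("plate ring c",267,355,.01)]+[("corner",a,b,.008) for a,b in((60,138),(488,155),(34,553),(486,570))]:
    p=at(cm,255+x/4,125+y/4,z); print(n,p.round(4), np.hypot(*p[:2]).round(3))
```

```text
screwdot [ 0.6693 -0.0131  0.18  ] 0.669
screw far [ 0.6965 -0.0152  0.18  ] 0.697
sp far [ 0.5948 -0.0015  0.18  ] 0.595
sp near [ 0.5446 -0.0016  0.18  ] 0.545
rim [ 0.4779 -0.0697  0.092 ] 0.483
cap [0.5002 0.0893 0.097 ] 0.508
mouth tip top [ 0.4454 -0.0017  0.125 ] 0.445
plate ring c [ 0.5715 -0.0019  0.01  ] 0.572
corner [0.7125 0.1116 0.008 ] 0.721
corner [ 0.6837 -0.1427  0.008 ] 0.698
corner [0.4672 0.1383 0.008 ] 0.487
corner [ 0.4393 -0.1164  0.008 ] 0.454
```

Run:
```python
from h import *
ct,cs=camera_model("top"),camera_model("scene")
for n,a,b in [("wheel",(360,87),(467,173)),("oven corner",(428,243),(420,225)),("cheese w/wedge",(206,84),(366,85)),("jar",(262,43),(427,95)),("screw",(325,148),(386,172))]:
    o1,d1=ray(ct,*a);o2,d2=ray(cs,*b)
    s=np.linalg.lstsq(np.c_[d1,-d2],o2-o1,rcond=None)[0]
    p,q=o1+d1*s[0],o2+d2*s[1]; print(n,((p+q)/2).round(3),np.linalg.norm(p-q).round(4))
for u,v in((355,136),(230,147),(268,97)): print(at(ct,u,v,0.02).round(3))
```

```text
wheel [ 0.812 -0.1    0.155] 0.0053
oven corner [ 0.488 -0.187  0.303] 0.0849
cheese w/wedge [0.828 0.219 0.184] 0.0056
jar [0.908 0.101 0.191] 0.0004
screw [ 0.674 -0.014  0.171] 0.0021
[ 0.753 -0.095  0.02 ]
[0.747 0.205 0.02 ]
[0.87  0.108 0.02 ]
```

>>> {"fn": "step_arm", "kwargs": {"commands": [[1,2.6,-2.6,0.3,0,0,0.04],[1,5.2,-5.2,0.6,0,0,0.08],[1,7.8,-7.8,0.9,0,0,0.12],[1,10.4,-10.4,1.2,0,0,0.16],[1,13,-13,1.5,0,0,0.19]], "grip_force": 60}}

```text
time: 0.52
tool_pos: [0.2857, 0.3702, 0.2416]
tool_rot: [-3.141, -0.0, 3.034]
contact_force: [0.9, 1.0, -0.3]
opening: 0.0922
grip_force: 0.0
```

>>> {"fn": "step_arm", "kwargs": {"commands": [[1,2.6,-2.6,0,0,0,0],[1,5.2,-5.2,0,0,0,0],[1,7.8,-7.8,0,0,0,0],[1,10.4,-10.4,0,0,0,0],[1,13,-13,0,0,0,0]]}}

```text
time: 0.93
tool_pos: [0.4158, 0.24, 0.2415]
tool_rot: [-3.142, -0.0, 3.032]
contact_force: [1.1, 0.9, 0.0]
opening: 0.0916
grip_force: 0.0
```

>>> {"fn": "step_arm", "kwargs": {"commands": [[1,2.6,-2.6,0,0,0,0],[1,5.2,-5.2,0,0,0,0],[1,7.8,-7.8,0,0,0,0],[1,10.4,-10.4,0,0,0,0],[1,13,-13,0,0,0,0]]}}

```text
time: 1.35
tool_pos: [0.5459, 0.11, 0.2413]
tool_rot: [3.142, -0.001, 3.032]
contact_force: [0.2, -0.1, -0.4]
opening: 0.0914
grip_force: 0.0
```

>>> {"fn": "step_arm", "kwargs": {"commands": [[1,2.5,-2.5,0,0,0,0],[1,5,-5,0,0,0,0],[1,7.5,-7.5,0,0,0,0],[1,10,-10,0,0,0,0],[1,12.4,-12.3,0,0,0,0]]}}

```text
time: 1.77
tool_pos: [0.6699, -0.0131, 0.2411]
tool_rot: [3.142, -0.001, 3.031]
contact_force: [0.4, 0.5, 0.6]
opening: 0.0919
grip_force: 0.0
```

Run:
```python
from h import *
cm,im=snap("wrist","w1.png"); s=observe(); print(s["tool_pos"],s["tool_rot"],s["qpos"])
print(ray(cm,320,200))
for p in([.6693,-.0131,.18],[.57,-.002,.18],[.478,-.07,.092]): print(proj(cm,p))
```

```text
[ 0.67290469 -0.01798983  0.23959419] [-3.13932375e+00  5.47323515e-04  3.02763087e+00] [-0.13939833  0.620005    1.03218633 -0.00226185  1.48879668 -1.59604768]
(array([ 0.59875371, -0.00629357,  0.40020406]), array([ 0.26043104, -0.04143796, -0.96468259]))
[324.86640559 212.93925583]
[325.13973511  78.66998142]
[240.85745073  -5.31677385]
```

View pics/w1.png

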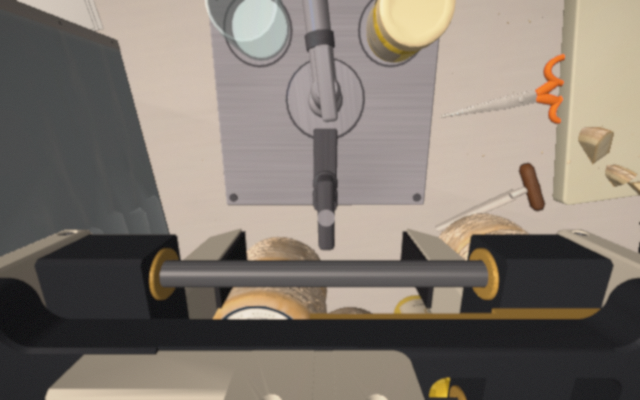

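The wrist view shows the screw's top dot at (326,217) with its bar running from about (325,180) to (327,248). The spout bar's far end is at (329,119), and the pipe runs to the upper left of it.

Run:
```python
from h import *
cm=camera_model("wrist"); s=observe(); print(s["time"],s["tool_pos"],s["tool_rot"])
for n,u,v,z in(("dot",326,217,.18),("near",325,180,.18),("far",327,248,.18),("sp far",329,119,.18),("ring",325,99,.01),("jar rim",247,23,.092)): print(n,at(cm,u,v,z).round(4))
im=cv2.imread("pics/w1.png")
cv2.imwrite("pics/w1c.png",cv2.convertScaleAbs(cv2.resize(im[0:260,260:400],None,fx=2.3,fy=2.3,interpolation=cv2.INTER_CUBIC),alpha=1.5))
```

```text
1.8167 [ 0.67290469 -0.01798983  0.23959419] [-3.13932375e+00  5.47323515e-04  3.02763087e+00]
dot [ 0.6754 -0.0175  0.18  ]
near [ 0.6455 -0.015   0.18  ]
far [ 0.7023 -0.0197  0.18  ]
sp far [ 0.6008 -0.007   0.18  ]
ring [ 0.5753 -0.0066  0.01  ]
jar rim [ 0.5051 -0.0728  0.092 ]
```

View pics/w1c.png

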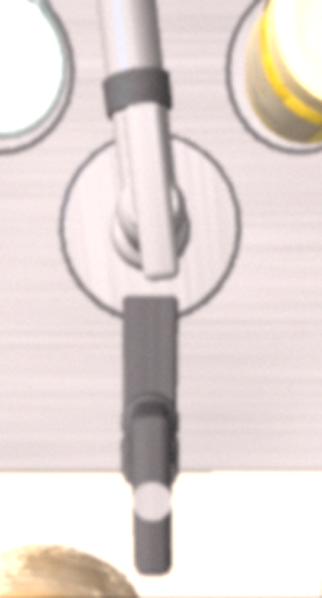

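>>> {"fn": "step_arm", "kwargs": {"commands": [[1,0,0,-1,0,0,0],[1,0,0,-2,0,0,0],[1,0,0,-2,0,0,0],[1,0,0,-2,0,0,0]]}}

```text
time: 2.15
tool_pos: [0.6678, -0.0101, 0.2207]
tool_rot: [3.141, -0.003, 3.033]
contact_force: [0.0, -0.5, 0.0]
opening: 0.0921
grip_force: 0.0
```

Run:
```python
from h import *
s=observe(); print(s["tool_pos"],s["tool_rot"],s["qvel"].round(3))
cm,im=snap("wrist","w2.png"); s=observe(); print(s["tool_pos"],s["tool_rot"])
g=im[...].mean(2)
for p in([.6693,-.0131,.18],[.674,-.0173,.18]): print(proj(cm,p))
c=im[130:260,270:380,::-1]
cv2.imwrite("pics/w2c.png",cv2.convertScaleAbs(cv2.resize(c,None,fx=4,fy=4,interpolation=cv2.INTER_CUBIC),alpha=1.4))
```

```text
[ 0.66778175 -0.01010303  0.22067994] [ 3.14123094e+00 -2.85661438e-03  3.03316245e+00] [ 0.001 -0.019 -0.033 -0.001  0.007 -0.   ]
[ 0.66829328 -0.01019432  0.22169707] [ 3.14137318e+00 -8.78923510e-04  3.03321254e+00]
[321.216977   224.64456651]
[316.27499715 231.18279301]
```

View pics/w2c.png

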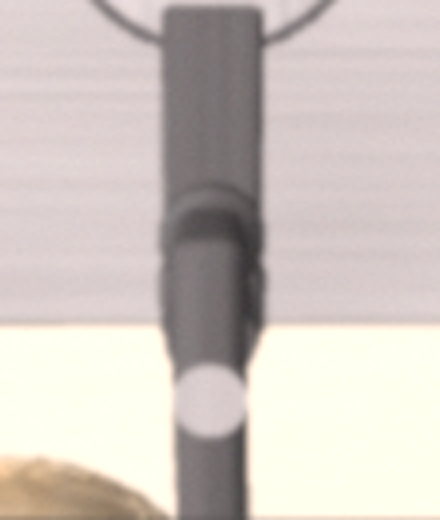

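The dot is at (322.5,230), so the screw is at about (0.672,-0.0135). This agrees with the top view to 3 mm. Next I descend and grip.

>>> {"fn": "step_arm", "kwargs": {"commands": [[1,0.3,-0.3,-1.5,0,0,0],[1,0.3,-0.3,-3,0,0,0],[1,0.3,-0.3,-4.5,0,0,0],[1,0.3,-0.3,-6,0,0,0],[1,0.3,-0.3,-7.3,0,0,0]]}}

```text
time: 2.62
tool_pos: [0.6717, -0.0134, 0.1488]
tool_rot: [3.141, 0.001, 3.033]
contact_force: [-0.4, -0.7, 0.4]
opening: 0.0916
grip_force: 0.0
```

>>> {"fn": "step_arm", "kwargs": {"commands": [[0,0,0,0,0,0,0],[0,0,0,0,0,0,0],[0,0,0,0,0,0,0],[0,0,0,0,0,0,0],[0,0,0,0,0,0,0]], "grip_force": 60}}

```text
time: 3.03
tool_pos: [0.6725, -0.0143, 0.1501]
tool_rot: [3.142, 0.002, 3.032]
contact_force: [0.5, 0.1, 0.2]
opening: 0.0634
grip_force: 0.0
```

>>> {"fn": "step_arm", "kwargs": {"commands": [[0,0,0,0,0,0,0],[0,0,0,0,0,0,0],[0,0,0,0,0,0,0],[0,0,0,0,0,0,0],[0,0,0,0,0,0,0]]}}

```text
time: 3.45
tool_pos: [0.672, -0.0144, 0.1488]
tool_rot: [3.141, 0.0, 3.032]
contact_force: [0.4, -0.2, -0.6]
opening: 0.0299
grip_force: 0.0
```

>>> {"fn": "step_arm", "kwargs": {"commands": [[0,0,0,0,0,0,0],[0,0,0,0,0,0,0],[0,0,0,0,0,0,0],[0,0,0,0,0,0,0],[0,0,0,0,0,0,0]]}}

```text
time: 3.87
tool_pos: [0.6723, -0.0117, 0.1487]
tool_rot: [3.138, 0.0, 3.034]
contact_force: [1.1, 8.6, -0.2]
opening: 0.0139
grip_force: 59.9
```

Run:
```python
from h import *
s=observe(); print(s["tool_pos"],s["tool_rot"],s["contact_force"],s["torque"],s["opening"],s["grip_force"],s["qpos"])
```

```text
[ 0.67231359 -0.0117019   0.14865892] [3.13806472e+00 2.59433794e-04 3.03361330e+00] [ 1.05495451  8.56002442 -0.18618382] [ 1.08520168 -0.22257872  0.24942099] 0.01387066369910932 59.90767300128937 [-0.13295226  0.67564393  1.17958451  0.0036814   1.28619478 -1.59680304]
```

>>> {"fn": "step_arm", "kwargs": {"commands": [[0,0,0.2,0,0,0,0.05],[0,0,0.2,0,0,0,0.1],[0,0,0.2,0,0,0,0.15],[0,0,0.2,0,0,0,0.2],[0,0,0.2,0,0,0,0.25]]}}

```text
time: 4.28
tool_pos: [0.6723, -0.0119, 0.1487]
tool_rot: [3.141, 0.001, -2.999]
contact_force: [1.0, 1.6, -0.2]
opening: 0.0137
grip_force: 60.0
```

>>> {"fn": "step_arm", "kwargs": {"commands": [[0,0,0,0,0,0,0.05],[0,0,0,0,0,0,0.1],[0,0,0,0,0,0,0.15],[0,0,0,0,0,0,0.2],[0,0,0,0,0,0,0.25]]}}

```text
time: 4.7
tool_pos: [0.6724, -0.012, 0.1487]
tool_rot: [3.141, 0.001, -2.749]
contact_force: [1.7, 1.7, -0.8]
opening: 0.0135
grip_force: 60.0
```

>>> {"fn": "step_arm", "kwargs": {"commands": [[0,0,0,0,0,0,0.05],[0,0,0,0,0,0,0.1],[0,0,0,0,0,0,0.15],[0,0,0,0,0,0,0.2],[0,0,0,0,0,0,0.25]]}}

```text
time: 5.12
tool_pos: [0.6725, -0.0122, 0.1486]
tool_rot: [-3.142, 0.001, -2.499]
contact_force: [2.4, 0.2, -1.1]
opening: 0.0136
grip_force: 60.0
```

Run:
```python
from h import *
s=observe(); print(s["tool_pos"],s["tool_rot"],s["contact_force"],s["torque"],s["opening"],s["grip_force"],s["qpos"])
```

```text
[ 0.67245555 -0.01223551  0.14864931] [-3.14150601e+00  9.64797128e-04 -2.49936514e+00] [ 2.40063123  0.19031152 -1.12834491] [ 0.1715684  -0.10089528 -0.21438297] 0.013627225013417068 59.983715415000916 [-1.32325379e-01  6.75792261e-01  1.17932461e+00  6.38625198e-04
  1.28572567e+00 -2.34552855e+00]
```

>>> {"fn": "step_arm", "kwargs": {"commands": [[0.6,0,0,0,0,0,0],[0.6,0,0,0,0,0,0],[0.6,0,0,0,0,0,0],[0.6,0,0,0,0,0,0],[0.6,0,0,0,0,0,0]]}}

```text
time: 5.53
tool_pos: [0.672, -0.0124, 0.1488]
tool_rot: [3.141, -0.0, -2.502]
contact_force: [1.0, 0.8, 0.2]
opening: 0.0428
grip_force: 0.0
```

>>> {"fn": "step_arm", "kwargs": {"commands": [[0.6,0,0,1.5,0,0,0],[0.6,0,0,3,0,0,0],[0.6,0,0,4.5,0,0,0],[0.6,0,0,6,0,0,0],[0.6,0,0,7.2,0,0,0]]}}

```text
time: 5.95
tool_pos: [0.6722, -0.0124, 0.2221]
tool_rot: [-3.141, 0.001, -2.502]
contact_force: [0.1, 0.6, 0.7]
opening: 0.0553
grip_force: 0.0
```

>>> {"fn": "step_arm", "kwargs": {"commands": [[0.6,-2,0.2,0,0,0,-0.12],[0.6,-4,0.4,0,0,0,-0.24],[0.6,-6,0.5,0,0,0,-0.36],[0.6,-8,0.6,0,0,0,-0.48],[0.6,-9.9,0.7,0,0,0,-0.6]]}}

```text
time: 6.37
tool_pos: [0.5719, -0.0053, 0.2208]
tool_rot: [3.142, 0.0, -3.108]
contact_force: [-0.4, -0.2, -0.4]
opening: 0.0548
grip_force: 0.0
```

>>> {"fn": "step_arm", "kwargs": {"commands": [[0.6,0,0,0,0,0,0],[0.6,0,0,0,0,0,0],[0.6,0,0,0,0,0,0]]}}

```text
time: 6.62
tool_pos: [0.5739, -0.0055, 0.2211]
tool_rot: [-3.141, 0.001, -3.099]
contact_force: [-0.0, 0.4, 0.1]
opening: 0.0554
grip_force: 0.0
```

Run:
```python
from h import *
s=observe(); print(s["tool_pos"],s["tool_rot"])
cm,im=snap("wrist","w3.png")
for p in([.572,-.002,.18],[.478,-.07,.092]): print(proj(cm,p))
snap("top","t3.png")
a=cv2.convertScaleAbs(im[...,::-1],alpha=1.4)[0:260,120:520]
b=cv2.imread("pics/t3.png")[125:275,255:390]
b=cv2.convertScaleAbs(cv2.resize(b,None,fx=2.2,fy=2.2),alpha=1.6)
a=cv2.resize(a,None,fx=1.25,fy=1.25)
H=max(a.shape[0],b.shape[0]); o=np.zeros((H,a.shape[1]+b.shape[1],3),np.uint8)
o[:a.shape[0],:a.shape[1]]=a;o[:b.shape[0],a.shape[1]:]=b
cv2.imwrite("pics/m3.png",o);print(o.shape)
```

```text
[ 0.57388888 -0.00552908  0.22113488] [-3.14143126e+00  1.41961416e-03 -3.09920875e+00]
[329.89942432 219.85805619]
[260.28735326  91.04535567]
(330, 797, 3)
```

View pics/m3.png

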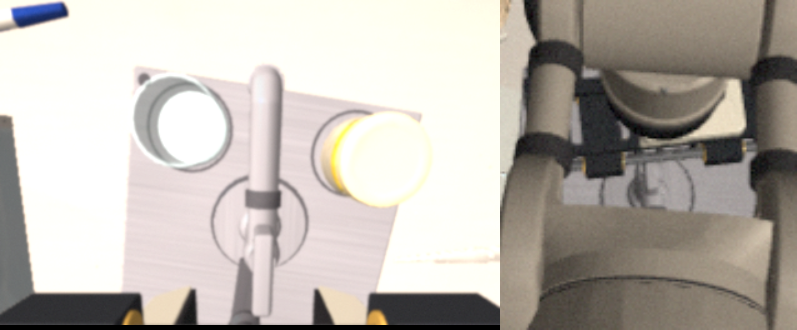

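The wrist view shows the spout bar's far end at about (329,250) and the bar in line with the tool, with the mouth end of the pipe at (332,60). The jar rim is centred at about (266,97).

Run:
```python
from h import *
cm=camera_model("wrist")
f=lambda u,v,z:at(cm,u,v,z)
e=f(329,250,.18);pt=f(331.5,57,.125);j=f(265.6,97.6,.092);r=f(120+260/1.25,222/1.25,.012)
print("far",e,"\npipe tip",pt,"\njar",j,"\nring",r)
d=e-pt;print("bar yaw",np.arctan2(d[1],d[0]))
c=e[:2]-.026*d[:2]/np.linalg.norm(d[:2]);print("axis",c)
for a in (c,np.array([.572,-.002])):
  v=j[:2]-a;print("jar dist/ang",np.hypot(*v),np.arctan2(v[1],v[0])+np.pi*2*(v[1]<0)-np.pi)
print("d from top jar",np.array([.478,-.07])-c)
```

```text
far [ 0.59585983 -0.00156123  0.18      ] 
pipe tip [ 0.45255691 -0.00520425  0.125     ] 
jar [ 0.48352603 -0.06493323  0.092     ] 
ring [ 0.57286289 -0.00088298  0.012     ]
bar yaw 0.02541634474687996
axis [ 0.56986823 -0.00222199]
jar dist/ang 0.10671305393602268 0.6281666015483083
jar dist/ang 0.10857363732093836 0.6182823709267908
d from top jar [-0.09186823 -0.06777801]
```

>>> {"fn": "step_arm", "kwargs": {"commands": [[0.6,-0.3,0.35,-1.5,0,0,-0.02],[0.6,-0.3,0.35,-3,0,0,-0.02],[0.6,-0.3,0.35,-4.5,0,0,-0.02],[0.6,-0.3,0.35,-6,0,0,-0.02],[0.6,-0.3,0.35,-7.2,0,0,-0.02]]}}

```text
time: 7.13
tool_pos: [0.5704, -0.0019, 0.1472]
tool_rot: [3.141, -0.001, -3.12]
contact_force: [0.4, 0.4, 0.2]
opening: 0.0553
grip_force: 0.0
```

>>> {"fn": "step_arm", "kwargs": {"commands": [[0,0,0,0,0,0,0],[0,0,0,0,0,0,0],[0,0,0,0,0,0,0],[0,0,0,0,0,0,0],[0,0,0,0,0,0,0]], "grip_force": 30}}

```text
time: 7.55
tool_pos: [0.5706, -0.002, 0.1497]
tool_rot: [-3.141, 0.002, -3.121]
contact_force: [0.2, -0.2, 0.0]
opening: 0.0264
grip_force: 0.0
```

>>> {"fn": "step_arm", "kwargs": {"commands": [[0,0,0,0,0,0,0],[0,0,0,0,0,0,0],[0,0,0,0,0,0,0],[0,0,0,0,0,0,0],[0,0,0,0,0,0,0]]}}

```text
time: 7.97
tool_pos: [0.5705, -0.0009, 0.1499]
tool_rot: [3.14, 0.002, -3.121]
contact_force: [-0.4, 4.1, 4.7]
opening: 0.0115
grip_force: 48.0
```

>>> {"fn": "step_arm", "kwargs": {"commands": [[0,0,0.1,0,0,0,0.03],[0,0,0.1,0,0,0,0.06],[0,0,0.1,0,0,0,0.1],[0,0,0.1,0,0,0,0.14]]}}

```text
time: 8.3
tool_pos: [0.5706, -0.0013, 0.1499]
tool_rot: [-3.14, 0.002, -2.98]
contact_force: [-0.7, -1.4, 4.9]
opening: 0.012
grip_force: 48.0
```

Run:
```python
from h import *
s=observe(); print(s["tool_rot"],s["contact_force"],s["torque"],s["opening"],s["grip_force"])
```

```text
[-3.14045332e+00  1.86846183e-03 -2.97955997e+00] [-0.74031592 -1.4440309   4.87462822] [-0.08435345  0.13630261 -0.04230778] 0.01202443661814973 47.950438521802425
```

The torque is low (0.04 N m), so the spout is free. I carry on with the turn.

>>> {"fn": "step_arm", "kwargs": {"commands": [[0,0,0,0,0,0,0.05],[0,0,0,0,0,0,0.1],[0,0,0,0,0,0,0.15],[0,0,0,0,0,0,0.2],[0,0,0,0,0,0,0.25]]}}

```text
time: 8.72
tool_pos: [0.5708, -0.0021, 0.1499]
tool_rot: [-3.139, 0.002, -2.729]
contact_force: [0.8, -4.6, 3.4]
opening: 0.0117
grip_force: 47.9
```

>>> {"fn": "step_arm", "kwargs": {"commands": [[0,0,0,0,0,0,0.05],[0,0,0,0,0,0,0.1],[0,0,0,0,0,0,0.15],[0,0,0,0,0,0,0.2],[0,0,0,0,0,0,0.24]]}}

```text
time: 9.13
tool_pos: [0.5712, -0.0027, 0.1499]
tool_rot: [-3.137, 0.001, -2.489]
contact_force: [1.3, -7.9, 3.5]
opening: 0.0118
grip_force: 45.8
```

>>> {"fn": "step_arm", "kwargs": {"commands": [[0,0,0,0,0,0,0],[0,0,0,0,0,0,0],[0.6,0,0,0,0,0,0],[0.6,0,0,0,0,0,0],[0.6,0,0,0,0,0,0]]}}

```text
time: 9.55
tool_pos: [0.57, -0.0009, 0.149]
tool_rot: [-3.141, 0.0, -2.491]
contact_force: [0.2, -0.6, 0.6]
opening: 0.0271
grip_force: 0.0
```

>>> {"fn": "step_arm", "kwargs": {"commands": [[0.6,0,0,0,0,0,0],[0.6,0,0,0,0,0,0],[0.6,0,0,2.5,0,0,0],[0.6,0,0,5,0,0,0],[0.6,0,0,7.2,0,0,0]]}}

```text
time: 9.97
tool_pos: [0.57, -0.0009, 0.2215]
tool_rot: [3.141, -0.001, -2.491]
contact_force: [-0.4, 0.6, -0.2]
opening: 0.0543
grip_force: 0.0
```

>>> {"fn": "step_arm", "kwargs": {"commands": [[0.6,0,0,0,0,0,0],[0.6,0,0,0,0,0,0],[0.6,0,0,0,0,0,0]]}}

```text
time: 10.22
tool_pos: [0.5695, -0.0008, 0.2198]
tool_rot: [3.14, -0.001, -2.491]
contact_force: [-0.0, -0.3, -0.9]
opening: 0.0551
grip_force: 0.0
```

Run:
```python
from h import *
s=observe(); print(s["tool_pos"],s["tool_rot"])
cm,im=snap("wrist","w4.png")
cv2.imwrite("pics/w4.png",cv2.convertScaleAbs(im[...,::-1],alpha=1.4))
```

```text
[ 0.56950473 -0.0008059   0.21976286] [ 3.14041471e+00 -1.12499287e-03 -2.49134375e+00]
```

View pics/w4.png

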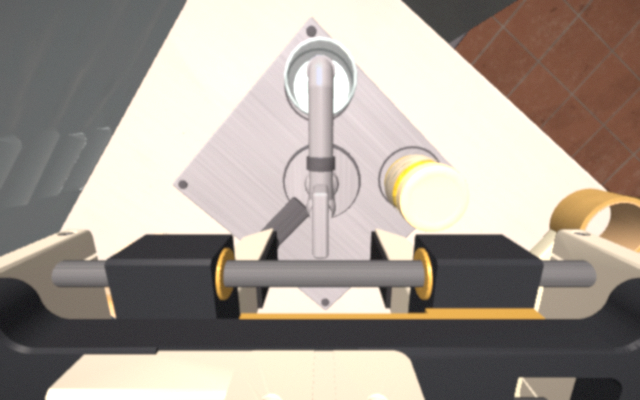

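The pipe lies centred over the jar opening: rim at u 283–357, pipe at u 320. Back to the screw, where the tool yaw already matches.

>>> {"fn": "step_arm", "kwargs": {"commands": [[0.6,2,-0.2,0,0,0,0],[0.6,4,-0.5,0,0,0,0],[0.6,6,-0.7,0,0,0,0],[0.6,8,-0.9,0,0,0,0],[0.6,10.2,-1.2,0,0,0,-0.01]]}}

```text
time: 10.68
tool_pos: [0.6721, -0.0127, 0.219]
tool_rot: [3.139, -0.002, -2.501]
contact_force: [-0.6, 0.8, 0.4]
opening: 0.0548
grip_force: 0.0
```

>>> {"fn": "step_arm", "kwargs": {"commands": [[0.6,0,0,0,0,0,0],[0.6,0,0,0,0,0,0],[0.6,0,0,-2.5,0,0,0],[0.6,0,0,-5,0,0,0],[0.6,0,0,-7.2,0,0,0]]}}

```text
time: 11.1
tool_pos: [0.6705, -0.0126, 0.1472]
tool_rot: [3.14, -0.001, -2.501]
contact_force: [-0.0, 0.5, -0.7]
opening: 0.0552
grip_force: 0.0
```

>>> {"fn": "step_arm", "kwargs": {"commands": [[0,0,0,0,0,0,0],[0,0,0,0,0,0,0],[0,0,0,0,0,0,0],[0,0,0,0,0,0,0],[0,0,0,0,0,0,0]], "grip_force": 60}}

```text
time: 11.52
tool_pos: [0.6727, -0.0129, 0.1506]
tool_rot: [-3.14, 0.002, -2.501]
contact_force: [-0.2, -0.0, -0.6]
opening: 0.0266
grip_force: 0.0
```

>>> {"fn": "step_arm", "kwargs": {"commands": [[0,0,0,0,0,0,0],[0,0,0,0,0,0,0],[0,0,0,0,0,0,0],[0,0,0,0,0,0,0],[0,0,0,0,0,0,0]]}}

```text
time: 11.93
tool_pos: [0.6721, -0.0126, 0.1497]
tool_rot: [-3.141, 0.001, -2.501]
contact_force: [-2.8, 1.9, 5.3]
opening: 0.0134
grip_force: 60.0
```

>>> {"fn": "step_arm", "kwargs": {"commands": [[0,0,0,0,0,0,-0.05],[0,0,0,0,0,0,-0.1],[0,0,0,0,0,0,-0.15],[0,0,0,0,0,0,-0.2],[0,0,0,0,0,0,-0.25]]}}

```text
time: 12.35
tool_pos: [0.6719, -0.0123, 0.1497]
tool_rot: [3.141, 0.001, -2.753]
contact_force: [-3.5, 3.0, 6.5]
opening: 0.0136
grip_force: 60.0
```

>>> {"fn": "step_arm", "kwargs": {"commands": [[0,0,0,0,0,0,-0.05],[0,0,0,0,0,0,-0.1],[0,0,0,0,0,0,-0.15],[0,0,0,0,0,0,-0.2],[0,0,0,0,0,0,-0.25]]}}

```text
time: 12.77
tool_pos: [0.6718, -0.0119, 0.1497]
tool_rot: [3.141, 0.0, -3.003]
contact_force: [-2.7, 4.8, 6.2]
opening: 0.0136
grip_force: 60.0
```

>>> {"fn": "step_arm", "kwargs": {"commands": [[0,0,0,0,0,0,-0.05],[0,0,0,0,0,0,-0.1],[0,0,0,0,0,0,-0.15],[0,0,0,0,0,0,-0.2],[0,0,0,0,0,0,-0.25]]}}

```text
time: 13.18
tool_pos: [0.6718, -0.0116, 0.1496]
tool_rot: [3.14, -0.0, 3.031]
contact_force: [-3.5, 3.6, 6.4]
opening: 0.0137
grip_force: 60.0
```

>>> {"fn": "step_arm", "kwargs": {"commands": [[0,0,0,0,0,0,-0.02],[0,0,0,0,0,0,-0.04],[0,0,0,0,0,0,-0.04]]}}

```text
time: 13.43
tool_pos: [0.6718, -0.0116, 0.1497]
tool_rot: [3.141, 0.0, 2.994]
contact_force: [-3.5, 4.3, 6.4]
opening: 0.0137
grip_force: 61.0
```

Run:
```python
from h import *
s=observe(); print(s["tool_rot"],s["contact_force"],s["torque"],s["opening"],s["grip_force"])
```

```text
[3.14054345e+00 4.69205059e-05 2.99354883e+00] [-3.47879595  4.27838787  6.3747279 ] [0.69779461 0.51950459 1.10675715] 0.013679973980789307 60.983060002326965
```

The torque has risen to 1.1 N m, so the screw is at its stop. I release, lift, and move back for a check.

>>> {"fn": "step_arm", "kwargs": {"commands": [[0,0,0,0,0,0,0.03],[0.6,0,0,0,0,0,0.03],[0.6,0,0,0,0,0,0.03],[0.6,0,0,0,0,0,0.03],[0.6,0,0,0,0,0,0.03]]}}

```text
time: 13.85
tool_pos: [0.672, -0.0132, 0.1484]
tool_rot: [-3.141, -0.0, 3.021]
contact_force: [-0.9, -0.2, -1.4]
opening: 0.0358
grip_force: 0.0
```

>>> {"fn": "step_arm", "kwargs": {"commands": [[0.6,0,0,0,0,0,0],[0.6,0,0,0,0,0,0],[0.6,0,0,2.5,0,0,0],[0.6,0,0,5,0,0,0],[0.6,0,0,8,0,0,0]]}}

```text
time: 14.27
tool_pos: [0.6713, -0.013, 0.2282]
tool_rot: [3.142, -0.003, 3.021]
contact_force: [-0.1, -0.9, -0.1]
opening: 0.0547
grip_force: 0.0
```

>>> {"fn": "step_arm", "kwargs": {"commands": [[0.6,-3,3,0.3,0,0,0],[0.6,-6,6,0.3,0,0,0],[0.6,-9,9,0.3,0,0,0],[0.6,-12,12,0.3,0,0,0],[0.6,-15,15,0.3,0,0,0]]}}

```text
time: 14.68
tool_pos: [0.5232, 0.1352, 0.2318]
tool_rot: [3.141, 0.0, 3.021]
contact_force: [0.6, 0.5, 0.1]
opening: 0.0548
grip_force: 0.0
```

>>> {"fn": "step_arm", "kwargs": {"commands": [[0.6,-3,3,0,0,0,0],[0.6,-6,6,0,0,0,0],[0.6,-9,9,0,0,0,0],[0.6,-12,12,0,0,0,0],[0.6,-15,15,0,0,0,0]]}}

```text
time: 15.1
tool_pos: [0.3759, 0.2826, 0.232]
tool_rot: [3.141, 0.001, 3.021]
contact_force: [0.6, 1.2, -0.1]
opening: 0.0554
grip_force: 0.0
```

>>> {"fn": "step_arm", "kwargs": {"commands": [[0.6,-3,3,0,0,0,0],[0.6,-6,6,0,0,0,0],[0.6,-6,6,0,0,0,0],[0.6,-6,6,0,0,0,0]]}}

```text
time: 15.43
tool_pos: [0.316, 0.3429, 0.232]
tool_rot: [3.141, 0.001, 3.026]
contact_force: [0.0, -0.1, -0.8]
opening: 0.0553
grip_force: 0.0
```

Run:
```python
from h import *
snap("top","t5.png")
im=cv2.imread("pics/t5.png")[125:275,255:390]
cv2.imwrite("pics/c5.png",cv2.convertScaleAbs(cv2.resize(im,None,fx=4,fy=4,interpolation=cv2.INTER_CUBIC),alpha=1.6))
```

```text
(no output)
```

View pics/c5.png

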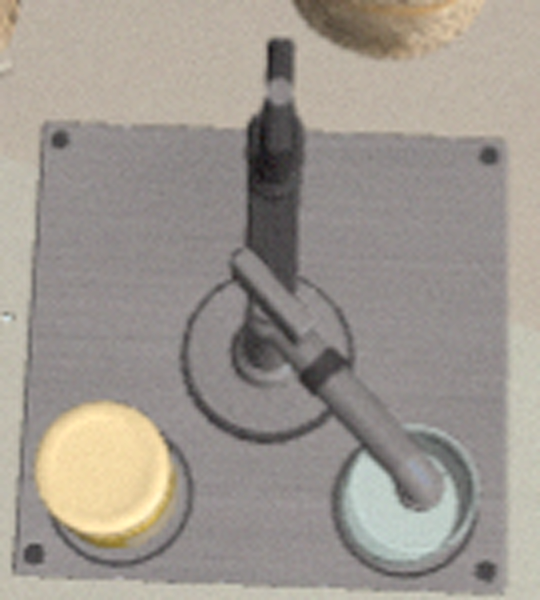

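The screw bar is back in line with the strap. The mouth is at crop (421,490) and the jar rim centre at (412,493), so it is well centred. Both jars are where they started.

```bash
python3 -c "
from cell import *
print(hand_in())"
```

```text
the job is handed in; nothing more can be done
None
```

The job is handed in, though no verdict came back: I backed the screw off 0.75 rad, turned the spout until its mouth was centred over the empty jar, tightened the screw to its stop, and left both jars unmoved.

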